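# Set the spring-return dosing boom over the beaker and hold it

## Robot

A 6-joint arm with a two-finger parallel gripper is mounted at the origin on a cart in front of the work surface, level with it; the furniture and walls round the work are solid. World frame = base frame: x ahead of the robot, y to its left, z up, the work surface at z = 0. Lengths are in mm, angles in rad, forces in N, time in s.
With the tool pointing down it reaches from about 400 to 925 mm from the base axis. Payload 12.5 kg.
Tool frame: the origin (TCP) lies midway between the tips of the shut fingers; the grasp point (between the pads) lies 19 mm behind it (env.pinch_z is the z of the grasp point in the tool frame, in mm); z points along the fingers, y is the line along which they close (so a half turn about z gives the same grasp; the last joint's range is limited). The gripper opens to 95 mm and grips with 3 to 60 N. Pads are 20 mm wide; open, the fingers measure 119 mm over their backs; the gripper's body (75 mm by 180 mm) begins 59 mm behind the grasp point.
Start: joints at [-1.226, 0.491, 1.559, -0, 1.092, -0.106], TCP at [272.328, -562.569, 214.661] pointing down, gripper open.
Joint ranges: [-3.1, 3.1], [-0.84, 2.19], [0.05, 2.79], [-1.13, 4.28], [0.06, 2.93], [-2.69, 2.69]. Speed limits (rad/s): [2.22, 2.22, 2.79, 3.14, 3.14, 3.14].

## Interface

Orientations are given as [roll, pitch, yaw] about the fixed x, y, z axes, in that order (R = Rz(yaw) Ry(pitch) Rx(roll)).
In Python, from cell import env, eyes gives the robot as it stands.
- The arm moves only by the shell command python3 -m inch 'ROWS'. ROWS is JSON, a list of rows, each a list of 3 entries, a list of its own where there are three numbers: the shift along the tool's x, y, z in units of 60 mm (1.0 is 60 mm), then the turn about the tool's z in units of 5 degrees (1.0 is 5 degrees), then the closure, from -1 (fully open) to 1 (shut). In form: [[[tx, ty, tz], turn, claw], ...]. A call has exactly 10 rows; each row shifts and turns the commanded pose from where the row before left it, along the tool's axes as they then stand; what a row does not reach is not made up. A row lasts 1/8 s, in which the tool goes at most 62.5 mm and 10.7 degrees, less where a joint would pass 70% of its speed; a pose out of reach is approached as far as the arm can. A call is refused whole if a number of a shift passes 1 or a number of a turn 1, either way. A call with a gripper value outside its range is refused whole. The fingers move at their own pace and stop on an object; the grip force is fixed at half the most. Time passes only in rows, so rows that do not move let the fingers close, or fill a call up. It gives the time, the measured TCP pose, the force, the opening and the grip force at its end, in the units of the state.
- env.state(): the state, without advancing time (a new reading comes with each control period).
- eyes.read_camera(name): name is "scene" or "top" or "wrist"; returns a dict with "pixels" (400x640x3 uint8, red, green, blue), "fx", "fy", "cx", "cy" (pixels), "extrinsics" (4x4, takes a point from world to camera coordinates). Camera axes: x right, y down, z forward; pixel columns grow to the right and rows downward; lengths in mm; the calibration is good to about 2 mm. A picture is of the moment at which its call begins. There is no depth.
- env.job_done(): hands the job in; it is judged then, once.
Trained networks look in a picture, given as the dict that the camera call returned (one of the last four; its "shot" number tells which), for a name from the list of things; names that differ only in an ending like _2 or _b are one class to them, and where a whole thing is asked for, a point or a joint stands for the part that bears it (a point fixed in the world has none). Each returns a list of dicts, best first, with "score" (0 to 1); they miss things now and then, are a little off and sometimes report something else, mostly with a low value. They report only what shows in the picture. A call takes as long as a camera call.
- eyes.boxes_of(name, picture): "centre" ([row, column] in pixels, amid what is visible of it).
- eyes.cut_out(name, picture): "mask" (400x640 bool, what is visible of it) and "centre" ([row, column] in pixels, amid what is visible of it).
- eyes.spot_point(name, picture): "centre" ([row, column] in pixels: a listed point, or the origin of a listed thing).
The state is a dict: "t": time; "joints": joint angles; "qvel": joint speeds; "tau": joint torques, N m; "eef_pos": TCP position; "tcp_rot": TCP orientation; "ft_force": force on the tool from outside, world axes, zero at the start; "moment": the same for the moment, N m; "opening": opening from 0.0 (shut) to 1.0 (fully open); "grip_force": force on a finger pad.
Only numpy, scipy, OpenCV 4.12 (cv2) and the standard library are available. Lean on these libraries where they do the work, as an engineer would, in place of code of your own. Each camera call takes 0.05 s, during which the arm holds its last target. There are 200 camera calls.

## Task

Three vessels stand under the dosing boom; find the station where the open glass beaker stands (stations count one, two, three from the sleeve and have one, two or three dots, as have the mark lines on the boom's tube). Pinch the release button on the boom's head to unlock the telescoping boom, pull it out until the mark line of the beaker's station lies at the mouth of the sleeve, so that the nozzle is over the beaker, and finish while holding it still there with the button kept squeezed, since the boom springs back when let go. Do not shift or upset the vessels or the things standing nearby.

Things in the scene. Friction and masses are not known exactly. Their poses are not given: they have to be found in the camera images.
- stand: Fixed dosing stand: grey base plate 120 (x) x 440 (y) x 8 mm, a post and a dark square sleeve along y. Origin: on the worktop under the middle station. x: across the boom, away from the robot; y: the way the boom extends; z up. Stations one, two, three: discs of 53 mm on the plate at x = 0, y = -55, 0, +55 mm, with 1, 2, 3 dots at the plate's robot-side edge.
- sleeve_mouth (a point): Centre of the sleeve's open end (stand frame x = 0, y = -120 mm, z = 130 mm). The sleeve is 28x28 mm, runs 210 mm back from here along -y. A steel lock keeper sticks out to 36 mm from the axis on its -x side, from 32 to 4 mm behind the mouth, 123 to 137 mm above the worktop.
- boom (a joint): Extension, m: 0 = home (locked), grows along the stand's +y to 0.175. Marks one, two, three are at 0.045, 0.100, 0.155: the black line on the aluminium tube (20x20 mm) is then flush with the sleeve's mouth, the nozzle over that station's middle. A spring pulls home with 2.4 to 3.6 N (drag 15 N per m/s). If let go, it runs back to about 0.010 and catches; squeeze the button again to free it.
- release (a joint): Travel of the release button, m: 0 = out (boom locked at home), 0.005 = fully in; it slides along the stand's +x. The lock is free from 0.004 on. Spring: 2 N to start, 6 N fully in; it springs out when let go.
- head_grip (a point): Place to pinch on the boom's head, 165 mm above the worktop; moves with the boom (stand x = 0, y = -100 mm + extension). Head: upright grey block 30x30 mm, 112 to 185 mm above the worktop. Pinch along x: the button on its -x side against the fixed ribbed black pad on its +x side (x = +18 mm); 42.5 mm wide, 37.5 mm with the button in. No obstacle beside it above 140 mm.
- button_face (a point): Centre of the outer face of the release button, a black ribbed plate 24 mm wide (y) and 36 mm high (146 to 182 mm above the worktop) (button out: 24.5 mm to the -x side of head_grip).
- nozzle_tip (a point): Lower tip of the steel nozzle under the head, 86 mm above the worktop, straight below head_grip.
- beaker: Open clear glass beaker with a spout lip, 51 mm across, 64 mm high, about 40 g, standing on one of the three stations. Origin: centre of its underside.
- weighing_bottle: Glass weighing bottle with a knobbed lid, 40 mm across, 51 mm high, on another station. Origin: centre of its underside.
- crucible: White porcelain crucible, widening upwards, 42 mm across, 34 mm high, on the remaining station. Origin: centre of its underside.
- spare_flask: Clear conical flask, 64 mm across, 106 mm high, a bystander. Origin: centre of its underside.
- bench_timer: White bench timer, 62x62x18 mm, lying flat, a bystander. Origin: centre of its underside.
- small_dropper: Brown dropper bottle with a rubber teat, 37 mm across, 153 mm high, a bystander. Origin: centre of its underside.

How it is judged (in metres and radians):
On the way:
1. the release button is squeezed in while the boom is at home (value of joint release above 0.0038 m and value of joint boom below 0.02 m), for 0.05 s.
At the end, for the whole second after the job is handed in: The boom stands still, the mark of the beaker's station within 5 mm of the sleeve's mouth, the nozzle within 13 mm sideways of the beaker's middle; the fingers hold the head with over 3 N and keep the button in over 3.8 mm; the three vessels are upright, moved under 10 mm ((value of joint boom between 0.04 and 0.05 m or value of joint boom between 0.095 and 0.105 m or value of joint boom between 0.15 and 0.16 m) and horizontal distance between nozzle_tip and beaker below 0.013 m and value of joint release above 0.0038 m and contact force between the fingers and boom above 3 N and velocity of joint boom between -0.008 and 0.008 m/s and distance of each of beaker, weighing_bottle, crucible from where it was at the start of the episode below 0.01 m and angle between each of beaker, weighing_bottle, crucible's own z axis and vertical below 0.15 rad); the arm keeps its last pose, push and grip.
It fails at once if a vessel under the boom is shifted by more than 15 mm or tipped (distance of any of beaker, weighing_bottle, crucible from where it was at the start of the episode above 0.015 m or angle between any of beaker, weighing_bottle, crucible's own z axis and vertical above 0.4 rad).
It fails at once if a thing standing nearby is shifted by more than 20 mm (distance of any of spare_flask, bench_timer, small_dropper from where it was at the start of the episode above 0.02 m).
It also fails if it takes over 32 s, if anything falls off the work surface, if the arm or the gripper's body presses on something with over 40 N, if the wrist force passes 120 N, or if a joint passes its speed limit or range.

## Working session

There is one attempt and no reset: what is moved stays moved. The work goes in short steps, Python scripts to look and compute and a shell command to move; the robot and the scene stay as the last step left them, time stands still between calls to the robot, and variables do not carry over. Pictures are saved under pics/ and viewed, at most 10 in all, crops included, and the job is handed in when it is done.

```bash
mkdir -p pics; cat > h.py <<'E'
import numpy as np, cv2
from cell import env, eyes
def ray(p,rc):
    E=np.array(p["extrinsics"]);R=E[:3,:3];t=E[:3,3]
    d=R.T@np.array([(rc[1]-p["cx"])/p["fx"],(rc[0]-p["cy"])/p["fy"],1]);return -R.T@t,d/np.linalg.norm(d)
def tri(rs):
    A=0;b=0
    for o,d in rs:
        P=np.eye(3)-np.outer(d,d);A=A+P;b=b+P@o
    X=np.linalg.solve(A,b);return X,[round(float(np.linalg.norm((np.eye(3)-np.outer(d,d))@(X-o))),1) for o,d in rs]
def proj(p,X):
    E=np.array(p["extrinsics"]);c=E[:3,:3]@X+E[:3,3];return c[1]/c[2]*p["fy"]+p["cy"],c[0]/c[2]*p["fx"]+p["cx"]
def save(p,n):cv2.imwrite("pics/"+n,p["pixels"][:,:,::-1])
E
python3 - <<'E'
from h import *
s=env.state();print(s["eef_pos"],s["tcp_rot"],s["opening"],env.pinch_z)
P={n:eyes.read_camera(n) for n in("scene","top")}
for n in P:save(P[n],n+".png")
for k in["head_grip","button_face","nozzle_tip","sleeve_mouth","stand","beaker","weighing_bottle","crucible","spare_flask","bench_timer","small_dropper"]:
    rs=[]
    for n in P:
        r=eyes.spot_point(k,P[n])
        print(k,n,[(np.round(q["centre"]).tolist(),round(q["score"],2)) for q in r[:2]])
        if r:rs.append(ray(P[n],r[0]["centre"]))
    if len(rs)==2:X,e=tri(rs);print("   ",X.round(1),e)
E
```

```text
[ 272.24892157 -562.31625386  214.05564977] [-3.14047969e+00 -1.38687070e-04  4.50828736e-01] 1.0038563803837786 -18.8
head_grip scene [([189.0, 303.0], 0.61)]
head_grip top [([202.0, 293.0], 0.63)]
    [510.5   2.7 157.9] [2.4, 2.4]
button_face scene [([192.0, 307.0], 0.62)]
button_face top [([213.0, 295.0], 0.52)]
    [475.3   2.3 161. ] [2.9, 2.9]
nozzle_tip scene []
nozzle_tip top [([228.0, 414.0], 0.46)]
sleeve_mouth scene [([193.0, 311.0], 0.87), ([209.0, 305.0], 0.55)]
sleeve_mouth top [([207.0, 300.0], 0.73)]
    [495.8 -20.3 141.3] [2.0, 2.0]
stand scene [([234.0, 281.0], 0.66), ([248.0, 207.0], 0.49)]
stand top [([206.0, 271.0], 0.66)]
    [515.8  98.5   3.5] [3.2, 3.2]
beaker scene [([238.0, 265.0], 0.65)]
beaker top [([210.0, 258.0], 0.51), ([206.0, 269.0], 0.5)]
    [506.7 157.1  11.5] [5.8, 5.8]
weighing_bottle scene [([232.0, 295.0], 0.72)]
weighing_bottle top [([197.0, 206.0], 0.53), ([209.0, 285.0], 0.45)]
    [452.3 215.6 132.4] [134.3, 134.3]
crucible scene [([234.0, 283.0], 0.65)]
crucible top [([205.0, 270.0], 0.39)]
    [516.3  97.    3.3] [8.2, 8.2]
spare_flask scene [([281.0, 206.0], 0.88)]
spare_flask top [([237.0, 192.0], 0.47), ([204.0, 286.0], 0.32)]
    [403.  412.2   9. ] [6.9, 6.9]
bench_timer scene [([234.0, 268.0], 0.59), ([249.0, 205.0], 0.58)]
bench_timer top [([193.0, 204.0], 0.74)]
    [498.5 257.2 101.4] [98.4, 98.4]
small_dropper scene [([200.0, 415.0], 0.47)]
small_dropper top [([225.0, 415.0], 0.41)]
    [ 434.6 -473.4   -5.2] [0.8, 0.8]
```

```bash
python3 - <<'E'
import cv2
a=cv2.imread("pics/scene.png")[150:310,180:440];b=cv2.imread("pics/top.png")[150:270,170:430]
f=lambda i:cv2.resize(i,None,fx=3,fy=3,interpolation=cv2.INTER_CUBIC)
cv2.imwrite("pics/s2.png",f(a));cv2.imwrite("pics/t2.png",f(b))
E
```

```text
(no output)
```

View pics/s2.png

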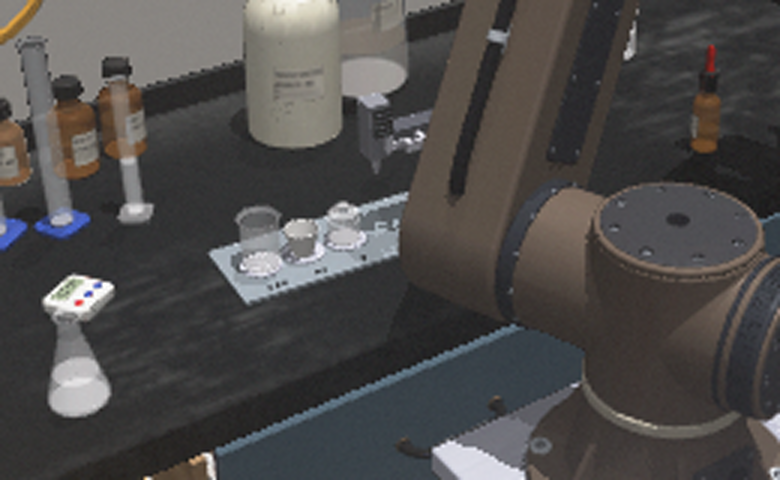

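View pics/t2.png

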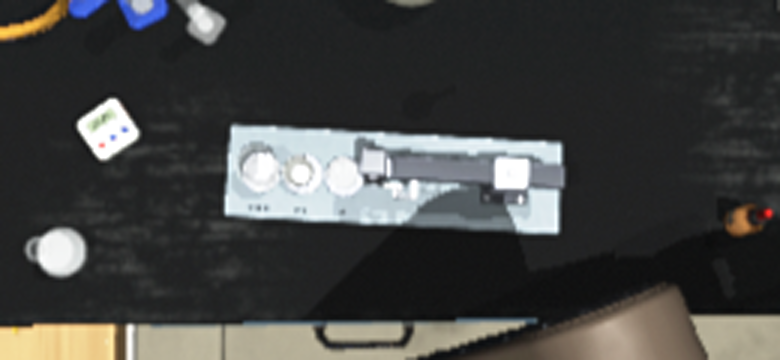

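The beaker is the leftmost vessel in both views, with three dots beside it (scene crop about 260,240; top crop 260,165). That makes it station three, so the target extension is 0.155 m. The head is at about (375,120) in the scene crop and the dropper is far to the right. Next I get the stand pose from the plate corners and start turning.

```bash
python3 - <<'E'
from h import *
p=eyes.read_camera("top")
def at(u,v,z):
    o,d=ray(p,(150+v/3,170+u/3));return (o+d*(z-o[2])/d[2])
C=[at(*c,8) for c in((232,125),(562,143),(558,233),(226,216))]
c=np.mean(C,0);a=(C[0]+C[3]-C[1]-C[2])/2
print(np.round(C,1),"centre",c.round(1),"len",np.linalg.norm(a[:2]),"axis deg from +y",np.degrees(np.arctan2(-a[0],a[1])))
print("head top",at(374,163,185),"dropper base",at(738,220,0))
o,_=ray(p,(0,0));print("cam",o)
E
python3 -m inch '[[[0,0,-0.5],-1,-1],[[0,0,-0.5],-1,-1],[[0,0,0],-1,-1],[[0,0,0],-1,-1],[[0,0,0],-1,-1],[[0,0,0],-1,-1],[[0,0,0],-1,-1],[[0,0,0],-1,-1],[[0,0,0],-1,-1],[[0,0,0],-1,-1]]'
```

```text
[[ 576.2  193.     8. ]
 [ 547.1 -243.8    8. ]
 [ 427.8 -235.5    8. ]
 [ 455.5  200.1    8. ]] centre [501.6 -21.6   8. ] len 437.09916959079936 axis deg from +y -3.7240304274212424
head top [501.48834847  -1.08725024 185.        ] dropper base [ 442.54924535 -475.73423866    0.        ]
cam [ 332.56387083  -52.18063231 1556.16270816]
t: 2.5
eef_pos: [272.3, -562.5, 274.7]
tcp_rot: [3.142, 0.0, 1.326]
ft_force: [0.2, 0.6, 0.2]
opening: 0.997
grip_force: 0.0
```

```bash
python3 -m inch '[[[0.5,0.2,0],-1,-1],[[0.5,0.2,0],-1,-1],[[0.9,0.4,0],0,-1],[[0.9,0.4,0],0,-1],[[0.9,0.4,0],0,-1],[[0.9,0.4,0],0,-1],[[0.9,0.4,0],0,-1],[[0.9,0.35,0],0,-1],[[0.9,0.3,0],0,-1],[[0,0,0],0,-1]]'
cat > m.py <<'E'
from h import *
import sys
P=[eyes.read_camera(n) for n in("wrist","top","scene")]
save(P[0],sys.argv[1])
print(env.state()["eef_pos"].__repr__(), env.state()["tcp_rot"])
for k in["head_grip","button_face","sleeve_mouth","nozzle_tip","beaker"]:
    rs=[]
    for n,p in zip("wts",P):
        r=eyes.spot_point(k,p)
        print(k,n,[(np.round(q["centre"]).tolist(),round(q["score"],2)) for q in r[:2]])
        if r and r[0]["score"]>.3:rs.append(ray(p,r[0]["centre"]))
    if len(rs)>1:X,e=tri(rs);print("   ",X.round(1),e)
E
python3 m.py w1.png
```

```text
t: 3.75
eef_pos: [494.9, -140.2, 274.8]
tcp_rot: [3.141, -0.0, 1.503]
ft_force: [0.1, -0.8, -0.6]
opening: 1.001
grip_force: 0.0
array([ 493.87292905, -143.71085528,  274.67785576]) [3.14149827e+00 3.38457217e-04 1.49808122e+00]
head_grip w [([43.0, 319.0], 0.82)]
head_grip t [([206.0, 296.0], 0.44)]
head_grip s [([190.0, 306.0], 0.41)]
    [501.1  -1.6 156.8] [5.7, 2.0, 3.7]
button_face w [([42.0, 295.0], 0.69)]
button_face t [([208.0, 294.0], 0.48)]
button_face s []
    [485.6   1.3 182.5] [2.4, 2.4]
sleeve_mouth w [([73.0, 321.0], 0.69)]
sleeve_mouth t [([207.0, 304.0], 0.97)]
sleeve_mouth s [([192.0, 309.0], 0.87)]
    [502.4 -23.5 140.1] [4.1, 9.1, 5.0]
nozzle_tip w [([62.0, 320.0], 0.8)]
nozzle_tip t []
nozzle_tip s []
beaker w []
beaker t [([207.0, 259.0], 0.55)]
beaker s [([234.0, 265.0], 0.51)]
    [515.8 150.5  19.9] [6.2, 6.2]
```

View pics/w1.png

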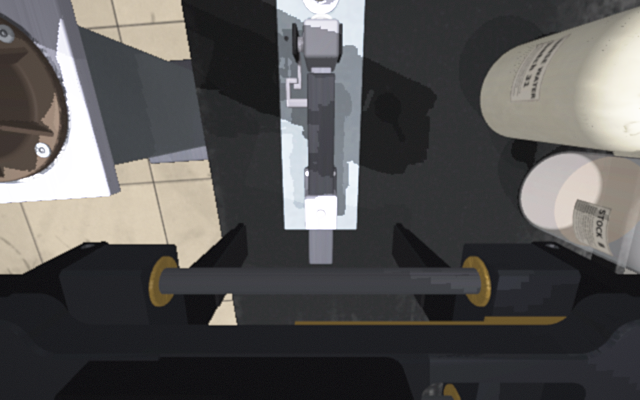

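The wrist view shows the head at about row 40, col 321, with the button to its left at col 297. The sleeve runs straight down the picture, so the yaw matches. I'll move 78 mm forward for a second view.

```bash
python3 -m inch '[[[0.5,0,0],0,-1],[[0.5,0,0],0,-1],[[0.3,0,0],0,-1],[[0,0,0],0,-1],[[0,0,0],0,-1],[[0,0,0],0,-1],[[0,0,0],0,-1],[[0,0,0],0,-1],[[0,0,0],0,-1],[[0,0,0],0,-1]]'
python3 m.py w2.png
```

```text
t: 5.9
eef_pos: [499.7, -65.5, 274.6]
tcp_rot: [3.142, 0.0, 1.498]
ft_force: [0.1, -0.3, -0.6]
opening: 1.0
grip_force: 0.0
array([499.66620518, -65.46501925, 274.6245476 ]) [3.14158160e+00 6.16301933e-05 1.49803336e+00]
head_grip w [([127.0, 318.0], 0.76)]
head_grip t [([205.0, 295.0], 0.55)]
head_grip s []
    [503.3   1.3 145.5] [1.6, 1.6]
button_face w [([126.0, 296.0], 0.55), ([51.0, 320.0], 0.18)]
button_face t []
button_face s [([239.0, 266.0], 0.57), ([236.0, 282.0], 0.23)]
    [499.1  78.   -1.7] [80.0, 80.0]
sleeve_mouth w [([149.0, 320.0], 0.84)]
sleeve_mouth t [([207.0, 301.0], 0.62)]
sleeve_mouth s []
    [502.3 -22.1 102.5] [1.9, 1.9]
nozzle_tip w []
nozzle_tip t []
nozzle_tip s []
beaker w [([12.0, 323.0], 0.58)]
beaker t [([210.0, 258.0], 0.73)]
beaker s [([238.0, 266.0], 0.59)]
    [513.7 152.4   6.2] [6.9, 9.9, 4.6]
```

View pics/w2.png

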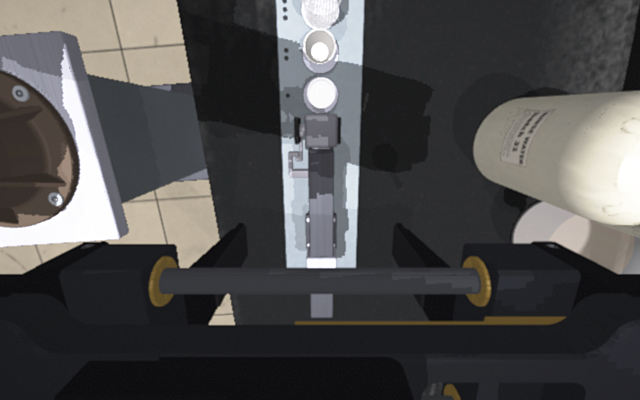

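In this view the stations read 1 dot lidded bottle (row 95), 2 dots crucible (row 48), 3 dots beaker (row 10), which confirms station three. Next I triangulate from the two wrist views.

```bash
python3 - <<'E'
from h import *
p=eyes.read_camera("wrist")
s=env.state()["eef_pos"];D=np.array([493.873,-143.711,274.678])-np.array(s)
o,_=ray(p,(0,0));print("cam",o,D)
def two(a,b):
    r1=ray(p,a);return tri([(r1[0]+D,r1[1]),ray(p,b)])
print("grip",two((43,319),(127,318)))
print("button",two((42,295),(126,296)))
print("mouth",two((73,321),(149,320)))
o,d=ray(p,(130,321))
for z in(165,185):print("head centre at z",z,o+d*(z-o[2])/d[2])
for rc in((95,320),(48,320)):
    o,d=ray(p,rc);print("bottle/crucible",o+d*(35-o[2])/d[2])
E
```

```text
cam [504.99226359   9.20999184 444.48997549] [-5.80376554e+00 -7.82340693e+01  6.89478156e-02]
grip (array([503.62214685,   3.07087495, 143.54981292]), [0.6, 0.6])
button (array([480.77425569,   5.77905059, 143.01623038]), [0.4, 0.4])
mouth (array([503.90392202, -21.18696124, 126.86171357]), [0.5, 0.5])
head centre at z 165 [505.88473595   0.53702645 165.        ]
head centre at z 185 [505.82087159   1.15765446 185.        ]
bottle/crucible [508.33641753  43.12628216  35.        ]
bottle/crucible [512.64168402 101.21633094  35.        ]
```

```bash
python3 -m inch '[[[0.55,0,0],-0.1,-1],[[0.54,0,0],0,-1],[[0,0,0],0,-1],[[0,0,0.5],0,-1],[[0,0,0.5],0,-1],[[0,0,0.5],0,-1],[[0,0,0.3],0,-1],[[0,0,0.3],0,-1],[[0,0,0],0,-1],[[0,0,0],0,-1]]'
python3 m.py w3.png
```

```text
t: 8.1
eef_pos: [504.5, -0.7, 149.2]
tcp_rot: [3.141, 0.0, 1.506]
ft_force: [0.2, 0.2, 0.2]
opening: 1.001
grip_force: 0.0
array([ 5.04447299e+02, -4.35489550e-01,  1.49326206e+02]) [3.14036363e+00 1.98655841e-04 1.50664726e+00]
head_grip w [([245.0, 321.0], 0.94)]
head_grip t []
head_grip s []
button_face w []
button_face t [([224.0, 414.0], 0.72), ([236.0, 191.0], 0.29)]
button_face s []
sleeve_mouth w []
sleeve_mouth t [([204.0, 301.0], 0.94)]
sleeve_mouth s []
nozzle_tip w []
nozzle_tip t [([226.0, 414.0], 0.45)]
nozzle_tip s []
beaker w [([38.0, 323.0], 0.92)]
beaker t [([209.0, 259.0], 0.51)]
beaker s [([252.0, 204.0], 0.62), ([234.0, 269.0], 0.55)]
    [543.8 226.6 -47. ] [62.7, 79.2, 141.8]
```

View pics/w3.png

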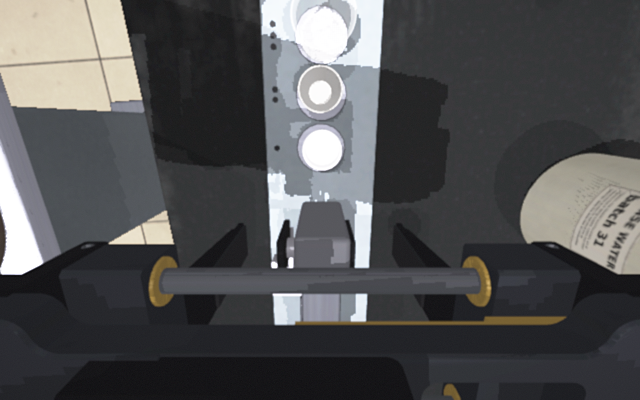

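Head is centred between the fingers (block cols 300–343, button at cols 277–290, rows 220–268). I'll check the alignment by projecting points.

```bash
python3 - <<'E'
from h import *
p=eyes.read_camera("wrist");c=np.array(env.state()["eef_pos"])
u=np.array([.065,.998,0]);v=np.array([.998,-.065,0])
g=c.copy();g[2]=165
for n,X in dict(grip=g,far_top_L=g+15*u-15*v+[0,0,20],far_top_R=g+15*u+15*v+[0,0,20],far_bot=g+15*u+[0,0,-53],btn_top_far=g+12*u-24.5*v+[0,0,17],btn_bot_far=g+12*u-24.5*v-[0,0,19],btn_top_near=g-12*u-24.5*v+[0,0,17],padtop=g+18*v+[0,0,17]+12*u).items():print(n,np.round(proj(p,X),1))
E
```

```text
grip [251.  319.9]
far_top_L [241.7 290.7]
far_top_R [241.7 349.1]
far_bot [202.1 319.8]
btn_top_far [244.6 273.4]
btn_bot_far [221.1 282.2]
btn_top_near [284.8 275.4]
padtop [244.5 354.1]
```

Alignment is within about 2 mm, so I'll close.

```bash
python3 -m inch '[[[0,0,0],0,1],[[0,0,0],0,1],[[0,0,0],0,1],[[0,0,0],0,1],[[0,0,0],0,1],[[0,0,0],0,1],[[0,0,0],0,1],[[0,0,0],0,1],[[0,0,0],0,1],[[0,0,0],0,1]]'
```

```text
t: 10.3
eef_pos: [505.1, -0.4, 148.7]
tcp_rot: [3.14, 0.0, 1.506]
ft_force: [6.4, 0.4, -2.7]
opening: 0.39
grip_force: 30.0
```

```bash
python3 -m inch '[[[0.1,0,0],0,1],[[0.2,0,0],0,1],[[0.3,0,0],0,1],[[0.35,0,0],0,1],[[0.35,0,0],0,1],[[0.35,0,0],0,1],[[0.35,0,0],0,1],[[0.3,0,0],0,1],[[0.2,0,0],0,1],[[0,0,0],0,1]]'
python3 m.py w4.png
```

```text
t: 11.55
eef_pos: [515.3, 149.7, 148.7]
tcp_rot: [3.139, 0.0, 1.507]
ft_force: [9.9, -3.5, -3.1]
opening: 0.389
grip_force: 30.1
array([515.29729732, 149.15887297, 148.68668466]) [3.13877420e+00 1.82387349e-04 1.50652362e+00]
head_grip w [([247.0, 316.0], 0.77), ([249.0, 290.0], 0.42)]
head_grip t []
head_grip s [([198.0, 265.0], 0.53), ([197.0, 414.0], 0.26)]
    [512.4 149.2 163.6] [2.2, 2.2]
button_face w [([247.0, 293.0], 0.74)]
button_face t []
button_face s [([202.0, 263.0], 0.63), ([199.0, 414.0], 0.6)]
    [500.1 156.6 160.8] [4.7, 4.7]
sleeve_mouth w []
sleeve_mouth t [([207.0, 302.0], 0.68)]
sleeve_mouth s []
nozzle_tip w []
nozzle_tip t []
nozzle_tip s [([222.0, 268.0], 0.59)]
beaker w [([189.0, 322.0], 0.77)]
beaker t []
beaker s [([237.0, 270.0], 0.54)]
    [517.9 144.6   1.9] [4.2, 4.2]
```

View pics/w4.png

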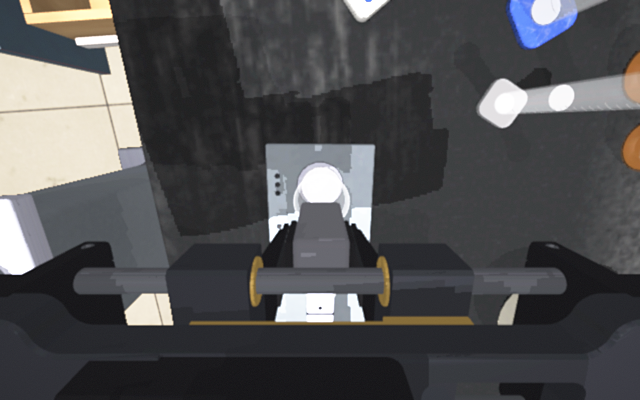

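The head sits in the same place in the hand (front edge row about 204, was 203), so there was no slip and the extension is about 150 mm. I'll pull 5.5 mm more, then check the mark line.

```bash
python3 -m inch '[[[0.05,0,0],0,1],[[0.04,0,0],0,1],[[0,0,0],0,1],[[0,0,0],0,1],[[0,0,0],0,1],[[0,0,0],0,1],[[0,0,0],0,1],[[0,0,0],0,1],[[0,0,0],0,1],[[0,0,0],0,1]]'
python3 - <<'E'
from h import *
print(env.state()["eef_pos"])
a=eyes.read_camera("wrist")["pixels"][130:330,220:420,::-1];P=eyes.read_camera("scene")
b=P["pixels"][170:270,240:340,::-1];c=eyes.read_camera("top")["pixels"][170:250,230:330,::-1]
f=lambda i,w:cv2.resize(i,w,interpolation=cv2.INTER_CUBIC)
cv2.imwrite("pics/e.png",np.hstack([f(b,(400,400)),f(a,(400,400))]))
E
```

```text
t: 13.7
eef_pos: [515.7, 154.3, 148.7]
tcp_rot: [3.139, 0.0, 1.506]
ft_force: [10.9, -3.4, -3.1]
opening: 0.39
grip_force: 30.1
[515.66277552 154.34410491 148.69391904]
```

View pics/e.png

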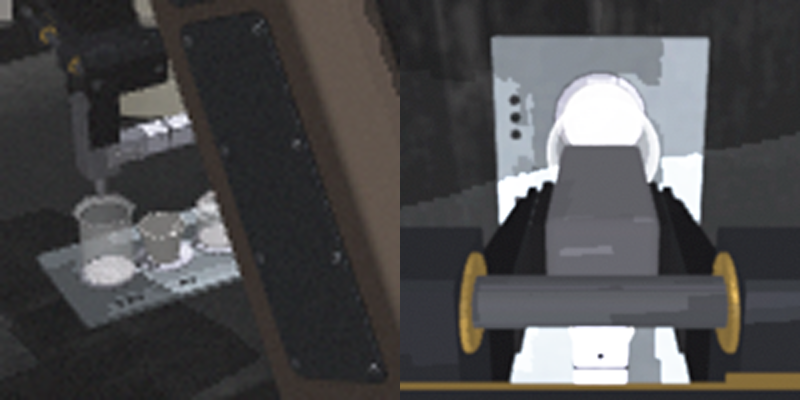

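The nozzle is directly above the beaker's opening (scene crop 100,195), the button is in (opening 37 mm), and the TCP has travelled 155.1 mm. Handing in.

```bash
python3 -c "
from cell import env
print(env.job_done())"
```

```text
the job is handed in; nothing more can be done
None
```

I handed the job in at about 14 s with the boom held about 155 mm out at station three, where the beaker stands, and the button kept squeezed; the verdict wasn't shown, the mark line was out of view, so the extension comes from arm travel, and the images show the nozzle over the beaker.

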